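Slide the food tub down the stock lane

ROBOT

A 6-joint arm with a two-finger parallel gripper is mounted at the origin on the work surface. World frame = base frame: x ahead of the robot, y to its left, z up, the work surface at z = 0. Lengths are in m, angles in rad, forces in N, time in s.
With the tool pointing down it reaches from about 0.425 to 0.95 m from the base axis. Payload 3.5 kg.
Tool frame: the origin (TCP) lies on the centre line of the jaws, within the pads' length; the fingertips stand 17 mm ahead of it and the grasp point (between the pads) lies 2 mm behind it; z points along the fingers, y is the line along which they close (so a half turn about z gives the same grasp; the last joint's range is limited). The gripper opens to 85 mm and grips with 20 to 120 N. Pads are 22 mm wide; open, the fingers measure 114 mm over their backs; the gripper's body (76 mm by 85 mm) begins 54 mm behind the grasp point. The pads swing forward as they close: fully open they stand 13 mm farther back than shut.
Start: joints at [-1.465, 0.286, 1.577, -0, 1.279, -0.15], TCP at [0.171, -0.653, 0.248] pointing down, gripper open.
Joint ranges: [-2.77, 2.77], [-0.9, 2.22], [0.21, 2.48], [-1.53, 4.67], [0.24, 2.81], [-2.84, 2.84]. Speed limits (rad/s): [2.79, 2.79, 3.14, 3.14, 3.14, 3.14].

INTERFACE

Orientations are given as a unit quaternion [x, y, z, w].
In Python, from plant import ctrl gives the robot as it stands. The module is installed in compiled form; this text tells all that it offers.
- The arm moves only by the tool drive_tool, never from a script. Its argument "moves" is a list of rows, each a list of 3 entries, a list of its own where there are three numbers: the turn, a rotation vector about the tool's x, y, z in rad, then the shift along the tool's x, y, z in m, then the finger opening in m, from 0 to 0.0854. A call has 1 to 5 rows; each row shifts and turns the commanded pose from where the row before left it, along the tool's axes as they then stand; what a row does not reach is not made up. A row lasts 1/8 s, in which the tool goes at most 62.5 mm and 10.7 degrees, less where a joint would pass 70% of its speed; a pose out of reach is approached as far as the arm can. A call with a gripper value outside its range is refused whole. The fingers move at their own pace and stop on an object; "grip_force" is the grip in N (left out, the last holds). Time passes only in rows, so rows that do not move let the fingers close. It gives the time, the measured TCP pose, the force, the opening and the grip force at its end, in the units of the state.
- ctrl.get_state(): the state, without advancing time (a new reading comes with each control period).
- ctrl.read_camera(name): name is "scene" or "top" or "wrist"; returns a dict with "image" (480x640x3 uint8, red, green, blue), "fx", "fy", "cx", "cy" (pixels), "R" (3x3) and "t" (3): a world point X has camera coordinates R X + t. Camera axes: x right, y down, z forward; pixel columns grow to the right and rows downward; lengths in m; the calibration is good to about 2 mm. The wrist camera is an equidistant fisheye: a pixel r from the principal point sees the ray r / f radians off the axis. A picture is of the moment at which its call begins. There is no depth.
- ctrl.sign_off(): hands the job in; it is judged then, once.
The state is a dict: "time": time; "qpos": joint angles; "dq": joint speeds; "joint_efforts": joint torques, N m; "eef_pos": TCP position; "tcp_rot": TCP orientation; "contact_force": force on the tool from outside, world axes, zero at the start; "wrist_torque": the same for the moment, N m; "opening": opening from 0.0 (shut) to 1.0 (fully open); "finger_force": force on a finger pad.
Only numpy, scipy, OpenCV 4.12 (cv2) and the standard library are available. Lean on these libraries where they do the work, as an engineer would, in place of code of your own. Each camera call takes 0.05 s, during which the arm holds its last target. There are 200 camera calls.

TASK

With your fingertips only, slide the lidded food tub that stands on the grey board in between the two metal rails and down the lane until it stands squarely against the wooden end stop, then take your hand away. The rails have just been disinfected: neither the tub nor your hand may touch either of them. Never lift or tip the tub, and do not move the bowl, the bottle or the jar.

Things in the scene. Friction and masses are not known exactly. Their poses are not given: they have to be found in the camera images.
- lane: Fixed grey board on the bench, 15 mm thick, spanning its x -180 to 200, y -90 to 90 mm. Origin: on the bench (board's underside) under the middle of the lane's mouth; x runs down the lane to the stop, y to the left of that, z up. Bare apron at x < 0; lane between the rails x 0 to 184, 84 mm wide. The lane runs from the robot's left to its right, up to 25 degrees askew.
- stop_face (a point): Middle of the lower edge of the end stop's face, on the board's top, at x = 184 mm, y = 0 of the lane. The stop is a fixed plywood block across the lane's end, 104 mm wide, 45 mm high. The tub standing against it has its origin 45 mm before this point, at x = 139 mm of the lane.
- rail_left: Fixed bare aluminium guide rail, 184 long x 10 wide x 18 mm high, on the board (top 33 mm above the bench), its middle line at y = +47 mm of the lane. Origin: middle of its width under its mouth end, on the board's top; x runs along it to the stop. Not to be touched.
- rail_right: The other rail, the same, on the y = -47 mm line of the lane. Not to be touched.
- tub: Loose white food tub with blue lid, plain upright sides, 90 long (x) x 64 wide (y) x 70 mm high, 0.2 to 0.43 kg, takes about 1 to 5 N to push. Origin: centre of its underside. Starts flat on the apron, x down the lane within 20 degrees, centre 66 to 84 mm before the mouth and up to 30 mm either side of the lane's middle line. In line it has 10 mm of room to each rail.
- bowl: Loose white ceramic bowl, 100 mm across, 40 mm high, on the bench on the far side of the apron from the robot. Origin: centre of its underside. Leave alone.
- bottle: Loose grey bottle with narrow neck, paper label and white cap, 54 mm across, 120 mm high, on the bench beyond the lane near its stop end. Origin: centre of its underside. Leave alone.
- jar: Loose white jar, 64 mm across, 75 mm high, on the bench beyond the lane by its mouth. Origin: centre of its underside. Leave alone.

How it is judged:
At the end, for the whole second after the job is handed in: The tub stands upright and at rest on the board in the lane, against the end stop (within 6 mm) and square to the lane (within 0.1 rad), between the rails; bowl, bottle and jar are within 15 mm of where they started (x of tub in the frame of lane between 0.133 and 0.143 m and y of tub in the frame of lane between -0.0105 and 0.0105 m and z of tub in the frame of lane between 0.012 and 0.018 m and angle between tub's own z axis and vertical below 0.05 rad and angle between the x axis of tub and the x axis of lane, either way round below 0.1 rad and linear speed of tub below 0.01 m/s and distance of each of bowl, bottle, jar from where it was at the start of the episode below 0.015 m); the robot touches nothing.
It fails at once if a rail is touched, by the tub, the robot or anything else (over 0.3 N) (contact force between any of rail_left, rail_right and anything else above 0.3 N).
It fails at once if the tub is lifted (its underside centre 6 mm or more above the board) or tipped by more than 0.2 rad (z of tub in the frame of lane above 0.021 m or angle between tub's own z axis and vertical above 0.2 rad).
It fails at once if the bowl, bottle or jar is moved more than 15 mm (distance of any of bowl, bottle, jar from where it was at the start of the episode above 0.015 m).
It also fails if it takes over 72 s, if anything falls off the work surface, if the arm or the gripper's body presses on something with over 40 N, if the wrist force passes 120 N, or if a joint passes its speed limit or range.

## Working session

There is one attempt and no reset: what is moved stays moved. The work goes in short steps, Python scripts to look and compute and a tool call to move; the robot and the scene stay as the last step left them, time stands still between calls to the robot, and variables do not carry over. Pictures are saved under pics/ and viewed, at most 10 in all, crops included, and the job is handed in when it is done.

Besides the shell and the picture viewer there is one more tool, called after "Emit:" as name(argument=value, ...) on one line, values as JSON. drive_tool: Moves the arm, as the interface text tells. Its arguments: {"type":"object","properties":{"moves":{"type":"array","items":{"type":"array"}},"grip_force":{"type":"number"}},"required":["moves"]}

```bash
mkdir -p pics; python3 - <<'E'
from plant import ctrl
import cv2,pickle
s=ctrl.get_state();print(s)
for n in("top","scene"):
    c=ctrl.read_camera(n);pickle.dump(c,open(n+".pkl","wb"));cv2.imwrite(f"pics/{n}0.png",c["image"][:,:,::-1]);print(n,c["fx"],c["R"],c["t"])
E
```

```text
{'time': 0.0, 'qpos': array([-1.46501017e+00,  2.87219355e-01,  1.57818543e+00, -1.37045675e-05,
        1.27860538e+00, -1.50001995e-01]), 'dq': array([-0.00014057,  0.00094931,  0.00020682,  0.00019493,  0.00142515,
       -0.00230155]), 'joint_efforts': array([-7.27397833e-06, -4.05978513e+01, -2.92626411e+01, -1.45163431e-04,
        5.74058431e-03,  8.06004948e-06]), 'eef_pos': array([ 0.17073829, -0.65240617,  0.24690677]), 'tcp_rot': array([ 9.91831717e-01,  1.27547574e-01,  2.01630069e-05, -1.20860379e-03]), 'contact_force': array([-0.37874053, -0.97269557, -0.2787467 ]), 'wrist_torque': array([0.0911389 , 0.01579186, 0.01893961]), 'finger_force': 0.0, 'opening': 1.0003002563629027}
top 489.98382406521574 [[ 0.01832212 -0.99925546 -0.03395323]
 [-0.99215837 -0.01397173 -0.12420374]
 [ 0.12363688  0.03596265 -0.99167566]] [0.00265226 0.61050774 0.66693582]
scene 506.56675822875553 [[ 0.83704228  0.54711879 -0.00460969]
 [ 0.42187151 -0.65074433 -0.63131311]
 [-0.34840299  0.52649107 -0.77551435]] [-0.51368025 -0.22021849  0.92761392]
```

View pics/top0.png

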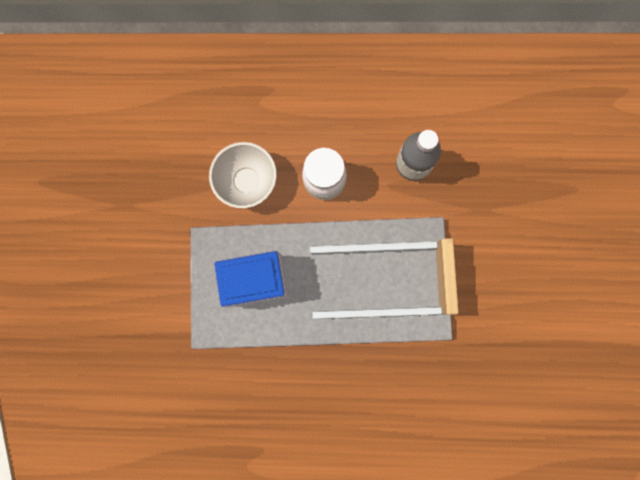

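View pics/scene0.png

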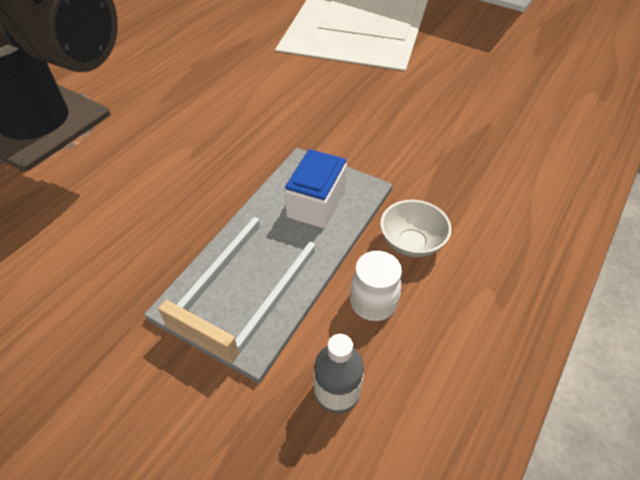

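The top view shows the board with corners at about (191,228), (444,219), (452,338) and (191,348). The rails lie at rows ~247 and ~314, the stop at column ~447, and the blue lid is centred near (250,279). The scene view agrees, and the bowl, jar and bottle are on the far side of the board.

```bash
cat > h.py <<'E'
import numpy as np,cv2
def ray(c,p,z):
    d=c["R"].T@np.array([(p[0]-c["cx"])/c["fx"],(p[1]-c["cy"])/c["fy"],1]);o=-c["R"].T@c["t"]
    return (o+d*(z-o[2])/d[2])[:2]
def rect(c,m,z):
    k=max(cv2.findContours(m.astype(np.uint8),0,1)[0],key=cv2.contourArea)[:,0]
    w=np.array([ray(c,p,z) for p in k],np.float32)
    (ctr,sz,_)=r=cv2.minAreaRect(w);b=cv2.boxPoints(r)
    e=b[1]-b[0];f=b[2]-b[1];e=e if np.hypot(*e)>np.hypot(*f) else f
    if e[1]>0:e=-e
    return np.array(ctr),sz,np.degrees(np.arctan2(e[1],e[0]))
def hsv(c):return cv2.cvtColor(c["image"],cv2.COLOR_RGB2HSV).astype(int)
def run(n,c):
    H,S,V=np.moveaxis(hsv(c),2,0)
    print(n,"lid",rect(c,(H>105)&(H<130)&(S>150)&(V>80),.085))
    g=(S<40)&(V<215)
    g=cv2.morphologyEx((S<45).astype(np.uint8),cv2.MORPH_OPEN,np.ones((3,3)))
    n_,l,st,ce=cv2.connectedComponentsWithStats(((S<45)&(V>165)).astype(np.uint8))
    for i in range(1,n_):
        if st[i,4]>150: print(" bright",st[i],rect(c,l==i,.033))
    wood=(H>10)&(H<25)&(S>60)&(S<150)&(V>170)
    print(" stop",rect(c,wood,.060))
    print(" board",rect(c,g,.015))
E
python3 - <<'E'
import pickle;from h import *
for n in("top","scene"):run(n,pickle.load(open(n+".pkl","rb")))
E
```

```text
top lid (array([0.5507887 , 0.09596396]), (0.05883874371647835, 0.08461368083953857), np.float32(-79.03828))
 bright [417 130  21  19 318] (array([ 0.76240796, -0.15245789]), (0.027479121461510658, 0.029433809220790863), np.float32(-89.64635))
 bright [ 210  143   66   65 2483] (array([0.7057941 , 0.11951006]), (0.09716483950614929, 0.09714172035455704), np.float32(-179.32426))
 bright [ 303  148   42   47 1453] (array([0.71420217, 0.00321899]), (0.059406179934740067, 0.06982752680778503), np.float32(-43.6847))
 bright [  191   218   260   130 24228] (array([0.5494923 , 0.00501999]), (0.17272929847240448, 0.36703112721443176), np.float32(-86.80741))
 bright [  0 422  12  58 375] (array([0.30633596, 0.43955204]), (0.0778205618262291, 0.015631120651960373), np.float32(-174.30495))
 stop (array([ 0.5604974 , -0.17122903]), (0.10499072819948196, 0.024966731667518616), np.float32(-177.20753))
 board (array([0.54962349, 0.00492246]), (0.1781160533428192, 0.3770461678504944), np.float32(-86.82648))
scene lid (array([0.55208939, 0.09132902]), (0.05869615823030472, 0.08622190356254578), np.fl
[... 354 characters left out ...]
 0.13707224]), (0.09429103136062622, 0.5205379128456116), np.float32(-89.98852))
 bright [ 381  200   70   53 2336] (array([0.69975567, 0.12501074]), (0.09863042086362839, 0.0986861065030098), np.float32(-57.085896))
 bright [ 355  251   47   58 2094] (array([0.70034605, 0.01409851]), (0.05994956195354462, 0.09245062619447708), np.float32(-61.879135))
 bright [328 334  25  28 518] (array([ 0.71081859, -0.09703928]), (0.029929013922810555, 0.03415457531809807), np.float32(-27.868473))
 stop (array([0.71818364, 0.21846333]), (0.3022110164165497, 0.9420713782310486), np.float32(-87.66258))
 board (array([0.54888058, 0.00492449]), (0.18163764476776123, 0.38424959778785706), np.float32(-86.7101))
```

Emit:
drive_tool(moves=[[[0,0,0],[0.03,-0.008,0],0.0854],[[0,0,0],[0.056,-0.0164,0],0.0854],[[0,0,0],[0.056,-0.0164,0],0.0854],[[0,0,0],[0.056,-0.0164,0],0.0854],[[0,0,0],[0.056,-0.0164,0],0.0854]], grip_force=25)

```text
time: 0.72
eef_pos: [0.3992, -0.5162, 0.2477]
tcp_rot: [0.992, 0.127, -0.0, -0.0]
contact_force: [-0.1, -1.2, -0.0]
opening: 0.996
finger_force: 0.0
```

Emit:
drive_tool(moves=[[[0,0,0],[0.03,-0.05,0],0.0854],[[0,0,0],[0.03,-0.054,0],0.0854],[[0,0,0],[0.03,-0.054,0],0.0854],[[0,0,0],[0.03,-0.054,0],0.0854],[[0,0,0],[0.03,-0.054,0],0.0854]])

```text
time: 1.35
eef_pos: [0.4757, -0.2201, 0.2479]
tcp_rot: [0.992, 0.127, -0.0, -0.0]
contact_force: [0.8, 0.2, 0.4]
opening: 0.996
finger_force: 0.0
```

Emit:
drive_tool(moves=[[[0,0,0],[0.03,-0.054,0],0.0854],[[0,0,0],[0.03,-0.054,0],0.0854],[[0,0,0],[0.03,-0.054,0],0.0854],[[0,0,0],[0.03,-0.054,0],0.0854],[[0,0,0],[0.02,-0.045,0],0.0854]])

```text
time: 1.98
eef_pos: [0.5451, 0.0681, 0.2479]
tcp_rot: [0.992, 0.128, -0.0, -0.0]
contact_force: [0.2, -1.3, -0.1]
opening: 0.998
finger_force: 0.0
```

Emit:
drive_tool(moves=[[[0,0,-0.18],[0,0,0],0.0854],[[0,0,-0.18],[0,0,0],0.0854],[[0,0,-0.18],[0,0,0],0.0854],[[0,0,-0.18],[0,0,0],0.0854],[[0,0,-0.18],[0,0,0],0.0854]])

```text
time: 2.6
eef_pos: [0.5448, 0.0657, 0.2477]
tcp_rot: [0.836, 0.549, -0.0, -0.0]
contact_force: [-0.0, -0.3, -0.6]
opening: 1.002
finger_force: 0.0
```

Emit:
drive_tool(moves=[[[0,0,-0.18],[0,0,0],0.0854],[[0,0,-0.18],[0,0,0],0.0854],[[0,0,-0.18],[0,0,0],0.0854],[[0,0,-0.067],[0,0,0],0.0854],[[0,0,0],[0,0,0],0.0854]])

```text
time: 3.22
eef_pos: [0.5448, 0.0657, 0.2478]
tcp_rot: [0.636, 0.771, -0.0, -0.0]
contact_force: [0.0, 0.1, 0.9]
opening: 1.002
finger_force: 0.0
```

```bash
python3 - <<'E'
from plant import ctrl
import cv2,pickle
c=ctrl.read_camera("wrist");pickle.dump(c,open("w.pkl","wb"));cv2.imwrite("pics/w0.png",c["image"][:,:,::-1]);print({k:c[k] for k in c if k!="image"})
E
```

```text
{'fx': 371.64829954431775, 'fy': 371.64829954431775, 'cx': 320.8282868184942, 'cy': 244.61984297685015, 'R': array([[ 9.82008561e-01,  1.88835412e-01, -6.10618478e-04],
       [ 1.82574453e-01, -9.48613700e-01,  2.58454285e-01],
       [ 4.82260802e-02, -2.53915803e-01, -9.66023297e-01]]), 't': array([-0.54901253, -0.07054113,  0.36900521])}
```

View pics/w0.png

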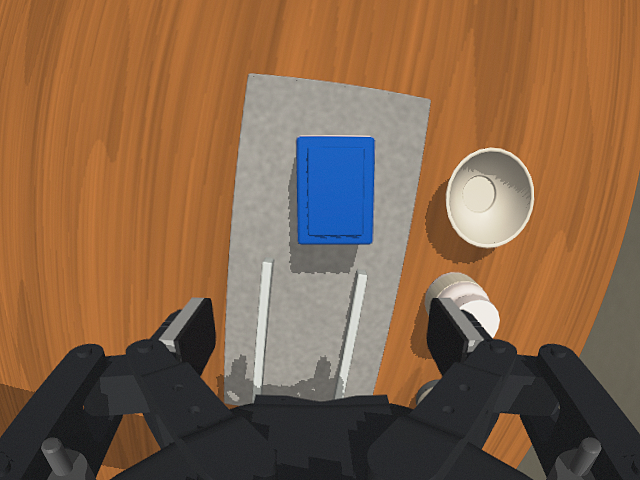

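The wrist view shows the lid at x 297–375, y 136–244, and the rail mouths at about (267,262) and (362,274). I'll measure all of these with the fisheye model.

```bash
cat >> h.py <<'E'
def fray(c,p,z):
    a=(np.array(p,float)-[c["cx"],c["cy"]])/c["fx"];r=np.hypot(*a)
    q=a/max(r,1e-9)*np.sin(r);d=c["R"].T@np.array([q[0],q[1],np.cos(r)]);o=-c["R"].T@c["t"]
    return (o+d*(z-o[2])/d[2])[:2]
def frect(c,m,z):
    k=max(cv2.findContours(m.astype(np.uint8),0,1)[0],key=cv2.contourArea)[:,0]
    w=np.array([fray(c,p,z) for p in k],np.float32);r=cv2.minAreaRect(w);b=cv2.boxPoints(r)
    e=b[1]-b[0];f=b[2]-b[1];e=e if np.hypot(*e)>np.hypot(*f) else f
    if e[1]>0:e=-e
    return np.round(r[0],4),np.round(r[1],4),np.degrees(np.arctan2(e[1],e[0])),np.round(b,4).tolist()
def wrist(c):
    H,S,V=np.moveaxis(hsv(c),2,0)
    print("lid",frect(c,(H>105)&(H<130)&(S>150)&(V>80),.085))
    n_,l,st,ce=cv2.connectedComponentsWithStats(((S<30)&(V>185)).astype(np.uint8))
    for i in range(1,n_):
        if st[i,4]>400: print(" rail?",st[i],frect(c,l==i,.033))
E
python3 - <<'E'
import pickle;from h import *
c=pickle.load(open("w.pkl","rb"));wrist(c)
a,b=fray(c,(249,74),.015),fray(c,(430,99),.015);print(a,b,np.hypot(*(a-b)),(a+b)/2,np.degrees(np.arctan2(*(b-a)[::-1])))
E
```

```text
lid (array([0.5513, 0.0994]), array([0.06  , 0.0847]), np.float32(-78.98836), [[0.5138000249862671, 0.13519999384880066], [0.5299999713897705, 0.05209999904036522], [0.5888000130653381, 0.06350000202655792], [0.5726000070571899, 0.14669999480247498]])
 rail? [446 148  88  99 525] (array([0.7093, 0.1199]), array([0.0997, 0.0987]), np.float32(-169.16937), [[0.6510999798774719, 0.1590999960899353], [0.6696000099182129, 0.06210000067949295], [0.7675999999046326, 0.08079999685287476], [0.7490000128746033, 0.1777999997138977]])
 rail? [ 457  178   40   57 1415] (array([0.6951, 0.1072]), array([0.0419, 0.0574]), np.float32(-60.705658), [[0.6628000140190125, 0.12200000137090683], [0.6909000277519226, 0.07190000265836716], [0.727400004863739, 0.09239999949932098], [0.699400007724762, 0.14249999821186066]])
 rail? [ 254  262   18  126 1012] (array([ 0.5073, -0.0617]), array([0.009 , 0.1513]), np.float32(-86.80597), [[0.4986000061035156, 0.01360000018030405], [0.5070000290870667, -0.13750000298023224], [0.515999972820282, -0.13699999451637268], [0.5076000094413757, 0.014100000262260437]])
 rail? [340 274  27 119 901] (array([ 0.6011, -0.0526]), array([0.009 , 0.1438]), np.float32(-86.86329), [[0.5927000045776367, 0.01889999955892563], [0.6004999876022339, -0.12460000067949295], [0.609499990940094, -0.12409999966621399], [0.6015999913215637, 0.01940000057220459]])
 rail? [ 443  283   57   55 1200] (array([0.7312, 0.0052]), array([0.0325, 0.086 ]), np.float32(-27.311897), [[0.6855000257492065, 0.010499999858438969], [0.761900007724762, -0.028999999165534973], [0.7767999768257141, -9.999999747378752e-05], [0.7003999948501587, 0.039400000125169754]])
[0.45203773 0.19006917] [0.62914286 0.20089938] 0.17743595789530728 [0.5405903  0.19548427] 3.499354272219243
```

Emit:
drive_tool(moves=[[[0,0,0],[0.029,0.0123,0.03],0.0854],[[0,0,0],[0,0,0.04],0.0854],[[0,0,0],[0,0,0.04],0.0854],[[0,0,0],[0,0,0.02],0.0854],[[0,0,0],[0,0,0],0.0854]])

```text
time: 3.9
eef_pos: [0.55, 0.0965, 0.116]
tcp_rot: [0.636, 0.771, -0.002, -0.002]
contact_force: [0.9, 0.2, -0.1]
opening: 1.005
finger_force: 0.0
```

```bash
python3 - <<'E'
from plant import ctrl
import cv2
from h import *
c=ctrl.read_camera("wrist");cv2.imwrite("pics/w1.png",c["image"][:,:,::-1]);print(ctrl.get_state()["eef_pos"]);wrist(c)
E
```

```text
[0.55131394 0.09649452 0.11782663]
lid (array([0.5515, 0.1007]), array([0.0594, 0.085 ]), np.float32(-78.991875), [[0.51419997215271, 0.13680000603199005], [0.5303999781608582, 0.053300000727176666], [0.588699996471405, 0.06469999998807907], [0.5724999904632568, 0.14810000360012054]])
 rail? [ 258  180  130   14 1017] (array([0.544 , 0.1399]), array([0.0738, 0.0073]), np.float32(-169.06425), [[0.507099986076355, 0.13650000095367432], [0.5084999799728394, 0.12939999997615814], [0.5809999704360962, 0.14339999854564667], [0.5795999765396118, 0.15049999952316284]])
 rail? [494 198 114 139 927] (array([0.7124, 0.1187]), array([0.1002, 0.1017]), np.float32(-69.982475), [[0.6478999853134155, 0.1492999941110611], [0.682699978351593, 0.05380000174045563], [0.7768999934196472, 0.08810000121593475], [0.7419999837875366, 0.18369999527931213]])
 rail? [ 502  233   54   88 3141] (array([0.6925, 0.1088]), array([0.0419, 0.0634]), np.float32(-54.437767), [[0.6570000052452087, 0.12240000069141388], [0.6938999891281128, 0.07090000063180923], [0.7279000282287598, 0.09520000219345093], [0.691100001335144, 0.1467999964952469]])
 rail? [ 482  414   54   54 1599] (array([ 0.7515, -0.0386]), array([0.0427, 0.0721]), np.float32(-28.118153), [[0.7096999883651733, -0.04050000011920929], [0.7731999754905701, -0.07450000196695328], [0.79339998960495, -0.03680000081658363], [0.7297999858856201, -0.00279999990016222]])
```

View pics/w1.png

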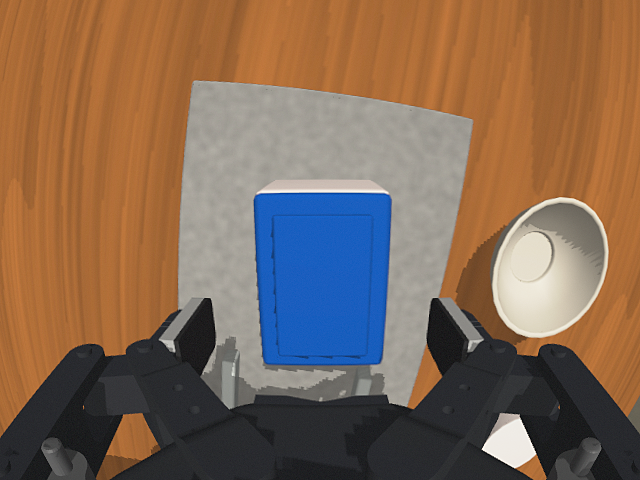

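Emit:
drive_tool(moves=[[[0,0,0],[0.002,0,0.024],0.0854],[[0,0,0],[0,0,0.024],0.0854],[[0,0,0],[0,0,0],0.07],[[0,0,0],[0,0,0],0.055],[[0,0,0],[0,0,0],0.055]], grip_force=20)

```text
time: 4.58
eef_pos: [0.5521, 0.0985, 0.0715]
tcp_rot: [0.636, 0.772, 0.001, 0.001]
contact_force: [-0.5, 0.1, -1.0]
opening: 0.736
finger_force: 24.9
```

Emit:
drive_tool(moves=[[[0,0,0],[0,0,0],0.055],[[0,0,0],[0,0,0],0.055],[[0,0,0],[0,0,0],0.055]])

```text
time: 4.95
eef_pos: [0.5521, 0.0985, 0.0715]
tcp_rot: [0.636, 0.772, 0.001, 0.001]
contact_force: [0.1, -0.5, 4.9]
opening: 0.744
finger_force: 25.5
```

Emit:
drive_tool(moves=[[[0,0,0.07],[0,0,0],0.055],[[0,0,0.067],[0,0,0],0.055],[[0,0,0],[0,-0.0067,0],0.055],[[0,0,0],[0,0,0],0.055],[[0,0,0],[0,0,0],0.055]])

```text
time: 5.58
eef_pos: [0.546, 0.098, 0.0715]
tcp_rot: [0.687, 0.727, 0.001, 0.001]
contact_force: [3.7, -1.0, 6.2]
opening: 0.747
finger_force: 25.7
```

```bash
python3 - <<'E'
from plant import ctrl
import cv2,pickle
from h import *
for n in("top","scene"):
    c=ctrl.read_camera(n);cv2.imwrite(f"pics/{n}1.png",c["image"][:,:,::-1])
    pickle.dump(c,open(n+"1.pkl","wb"))
c=ctrl.read_camera("wrist");cv2.imwrite("pics/w2.png",c["image"][:,:,::-1]);print(ctrl.get_state());wrist(c)
E
```

```text
{'time': 5.725, 'qpos': array([-5.21797868e-03,  2.38689066e-01,  1.99125392e+00, -2.27679317e-04,
        9.08336748e-01, -6.08538207e-02]), 'dq': array([ 0.00071966,  0.00054799, -0.00022996, -0.00024847,  0.00174073,
        0.00021904]), 'joint_efforts': array([  0.6139534 , -29.63571668, -19.44786787,   0.15136414,
         0.60530333,   0.04655772]), 'eef_pos': array([0.54598012, 0.09801073, 0.07153373]), 'tcp_rot': array([0.6871138 , 0.72654792, 0.00106635, 0.00127076]), 'contact_force': array([ 2.28488582, -0.98751847,  5.48676351]), 'wrist_torque': array([-0.08516283, -0.38880206,  0.0389637 ]), 'finger_force': 25.695044696331024, 'opening': 0.7404168146210397}
lid (array([0.5472, 0.1067]), array([0.059 , 0.0743]), np.float32(-87.13284), [[0.5157999992370605, 0.14229999482631683], [0.519599974155426, 0.06809999793767929], [0.578499972820282, 0.07100000232458115], [0.5748000144958496, 0.1451999992132187]])
 rail? [ 536  174  104  167 6434] (array([0.7056, 0.1154]), array([0.0868, 0.1036]), np.float32(-70.32478), [[0.6473000049591064, 0.14949999749660492], [0.682200014591217, 0.052000001072883606], [0.7638999819755554, 0.0812000036239624], [0.7289999723434448, 0.17870000004768372]])
 rail? [ 233  190  176   26 2688] (array([0.5455, 0.1395]), array([0.0804, 0.0111]), np.float32(-177.24425), [[0.5049999952316284, 0.14309999346733093], [0.5055999755859375, 0.13210000097751617], [0.5859000086784363, 0.13600000739097595], [0.5853000283241272, 0.1469999998807907]])
```

View pics/scene1.png

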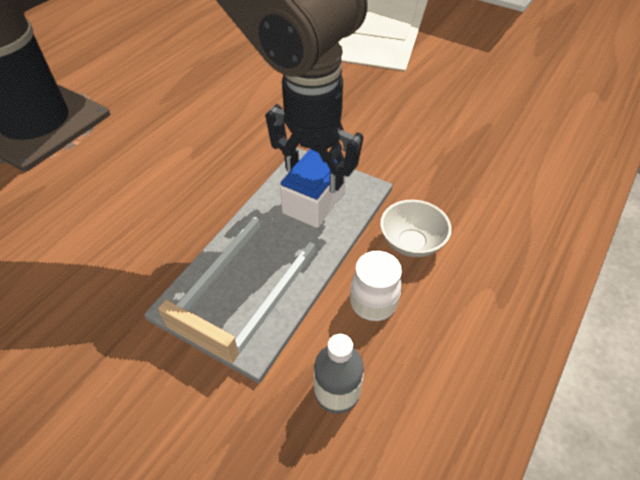

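View pics/w2.png

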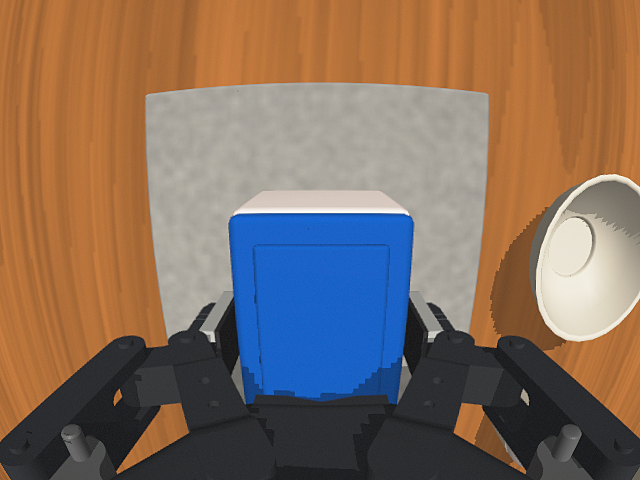

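The tub is gripped, flat and square: the rear board corners (146 and 488) are symmetric about the tub centre at x≈321. Next I'll slide it in.

Emit:
drive_tool(moves=[[[0,0,0],[-0.01,0,0],0.055],[[0,0,0],[-0.02,0,0],0.055],[[0,0,0],[-0.02,0,0],0.055],[[0,0,0],[-0.01,0,0],0.055],[[0,0,0],[0,0,0],0.055]])

```text
time: 6.35
eef_pos: [0.5482, 0.0383, 0.0714]
tcp_rot: [0.688, 0.726, 0.0, -0.0]
contact_force: [-0.5, 1.3, 8.9]
opening: 0.743
finger_force: 26.0
```

```bash
python3 - <<'E'
from plant import ctrl
import cv2
from h import *
c=ctrl.read_camera("scene");cv2.imwrite("pics/s2.png",cv2.resize(c["image"][130:390,140:420,::-1],None,fx=2.2,fy=2.2));print(ctrl.get_state()["eef_pos"])
E
```

```text
[0.5481572  0.0383644  0.07142201]
```

View pics/s2.png

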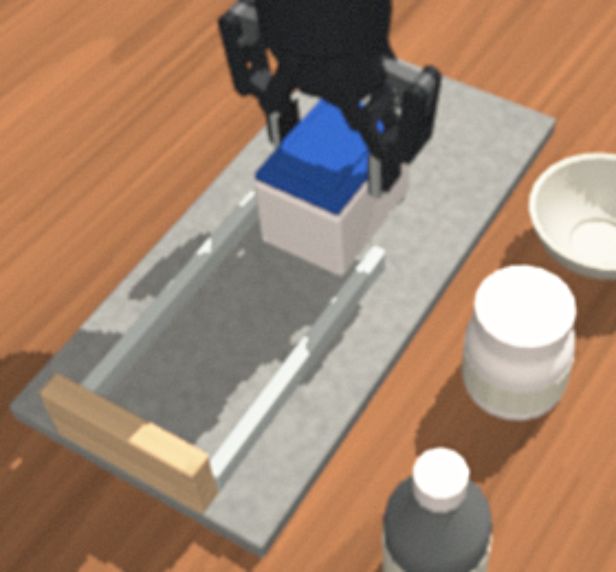

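The tub's front lower corners are at crop (262,238) and (344,272), just entering the mouth with a gap on both sides. I'll check this numerically.

```bash
python3 - <<'E'
from h import *;import pickle
c=pickle.load(open("scene1.pkl","rb"))
u=np.array([.0558,-.9984]);v=np.array([.9984,.0558])
for p,z in(((262,238),.015),((344,272),.015),((369,249),.033),((385,255),.033),((250,193),.033)):
    w=ray(c,np.array(p)/2.2+[140,130],z);d=w-[.5499,.016];print(p,w,d@u,d@v)
E
```

```text
(262, 238) [ 0.51663181 -0.00529322] 0.01940278290134257 -0.03440312681608936
(344, 272) [0.57806598 0.00069838] 0.0168488000503738 0.027267079499399945
(369, 249) [0.58939096 0.01322701] 0.0049721531138258 0.03927303746928107
(385, 255) [0.6005434  0.01465457] 0.004169179302750934 0.05048729537346213
(250, 193) [0.49706827 0.01013423] 0.002908371368355275 -0.05307450752310283
```

Emit:
drive_tool(moves=[[[0,0,0],[-0.015,0.001,0],0.055],[[0,0,0],[-0.02,0,0],0.055],[[0,0,0],[-0.02,0,0],0.055],[[0,0,0],[-0.015,0,0],0.055],[[0,0,0],[0,0,0],0.055]])

```text
time: 7.02
eef_pos: [0.5531, -0.032, 0.0715]
tcp_rot: [0.688, 0.726, 0.0, -0.0]
contact_force: [-0.5, -1.2, 9.4]
opening: 0.746
finger_force: 26.0
```

Emit:
drive_tool(moves=[[[0,0,0],[-0.015,0,0],0.055],[[0,0,0],[-0.02,0,0],0.055],[[0,0,0],[-0.02,0,0],0.055],[[0,0,0],[-0.01,0,0],0.055],[[0,0,0],[0,0,0],0.055]])

```text
time: 7.65
eef_pos: [0.5566, -0.0963, 0.0714]
tcp_rot: [0.688, 0.726, 0.001, -0.001]
contact_force: [0.7, 2.4, 8.6]
opening: 0.739
finger_force: 26.0
```

```bash
python3 - <<'E'
from plant import ctrl
import cv2
from h import *
c=ctrl.read_camera("scene");cv2.imwrite("pics/s3.png",cv2.resize(c["image"][200:390,140:420,::-1],None,fx=2.8,fy=2.8))
s=ctrl.get_state();d=s["eef_pos"][:2]-[.5501,.0165];print(s["eef_pos"],d@[.0558,-.9984],d@[.9984,.0558],s["contact_force"])
E
```

```text
[ 0.55662743 -0.09631802  0.07144826] 0.11300173777328726 0.00022173712084636079 [-0.4358676   0.62483437  8.73574441]
```

View pics/s3.png

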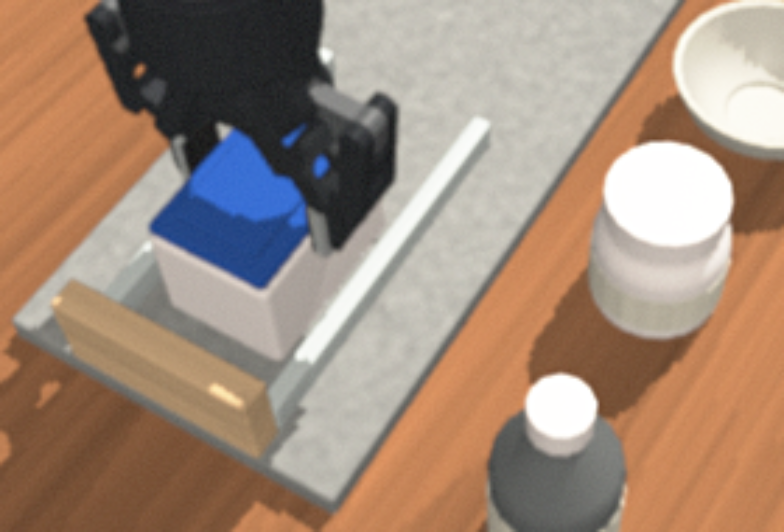

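The tub is centred in the lane with clear gaps, and about 30 mm remain to the stop. I'll creep from here.

Emit:
drive_tool(moves=[[[0,0,0],[-0.006,0,0],0.055],[[0,0,0],[-0.006,0,0],0.055],[[0,0,0],[-0.006,0,0],0.055],[[0,0,0],[-0.002,0,0],0.055],[[0,0,0],[-0.002,0,0],0.055]])

```text
time: 8.32
eef_pos: [0.5577, -0.1163, 0.0714]
tcp_rot: [0.688, 0.726, 0.001, -0.002]
contact_force: [-0.7, 7.3, 10.4]
opening: 0.743
finger_force: 26.2
```

Emit:
drive_tool(moves=[[[0,0,0],[-0.001,0,0],0.055],[[0,0,0],[-0.001,0,0],0.055],[[0,0,0],[-0.001,0,0],0.055]])

```text
time: 8.7
eef_pos: [0.5579, -0.1192, 0.0714]
tcp_rot: [0.687, 0.726, 0.001, -0.002]
contact_force: [-0.5, 6.9, 10.9]
opening: 0.743
finger_force: 26.2
```

Emit:
drive_tool(moves=[[[0,0,0],[-0.001,0,0],0.055],[[0,0,0],[-0.001,0,0],0.055],[[0,0,0],[-0.001,0,0],0.055]])

```text
time: 9.07
eef_pos: [0.558, -0.1222, 0.0714]
tcp_rot: [0.687, 0.726, 0.001, -0.002]
contact_force: [-0.9, 7.2, 10.8]
opening: 0.745
finger_force: 26.2
```

```bash
python3 - <<'E'
from plant import ctrl
import cv2
from h import *
c=ctrl.read_camera("scene");cv2.imwrite("pics/s4.png",cv2.resize(c["image"][250:380,140:300,::-1],None,fx=4.5,fy=4.5))
s=ctrl.get_state();d=s["eef_pos"][:2]-[.5501,.0165];print(s["eef_pos"],d@[.0558,-.9984],d@[.9984,.0558],s["contact_force"])
E
```

```text
[ 0.55801995 -0.12227884  0.07140984] 0.13899872404676022 0.00016342165406588416 [-0.71071927  6.39709773  9.94204094]
```

View pics/s4.png

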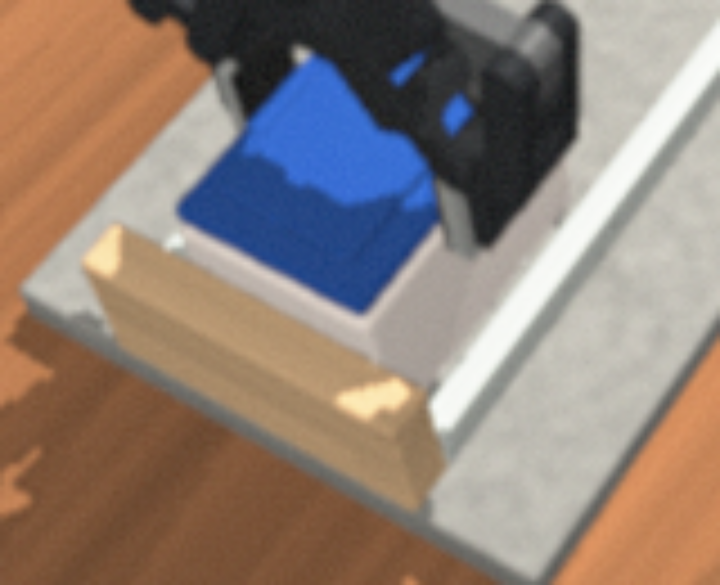

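```bash
python3 - <<'E'
from h import *;import pickle
c=pickle.load(open("scene1.pkl","rb"))
u=np.array([.0558,-.9984]);v=np.array([.9984,.0558])
for p,z in(((182,214),.085),((362,313),.085),((125,228),.06),((428,385),.06),((84,264),.06),((392,430),.06)):
    w=ray(c,np.array(p)/4.5+[140,250],z);d=w-[.5499,.016];print(p,d@u,d@v)
E
```

```text
(182, 214) 0.18396966411287163 -0.02466555658575142
(362, 313) 0.18452933668935773 0.03321418995892703
(125, 228) 0.18501977350272908 -0.050300736260636414
(428, 385) 0.18314766463614937 0.04837998757426771
(84, 264) 0.1991925898674254 -0.05229329784027067
(392, 430) 0.19805991750835794 0.04800294060943834
```

Emit:
drive_tool(moves=[[[0,0,0],[-0.001,0,0],0.055],[[0,0,0],[-0.001,0,0],0.055],[[0,0,0],[0,0,0],0.055]])

```text
time: 9.5
eef_pos: [0.558, -0.1226, 0.0714]
tcp_rot: [0.688, 0.726, 0.002, -0.003]
contact_force: [-0.7, 12.2, 12.6]
opening: 0.744
finger_force: 26.4
```

The tub is against the stop: force is rising and the TCP has stalled. I'll release and go straight up.

Emit:
drive_tool(moves=[[[0,0,0],[0.001,0,0],0.055],[[0,0,0],[0,0,0],0.068],[[0,0,0],[0,0,0],0.075],[[0,0,0],[0,0,0],0.08],[[0,0,0],[0,0,0],0.08]])

```text
time: 10.12
eef_pos: [0.5575, -0.1256, 0.0698]
tcp_rot: [0.688, 0.726, -0.0, -0.001]
contact_force: [0.3, 0.1, 0.2]
opening: 0.936
finger_force: 0.0
```

Emit:
drive_tool(moves=[[[0,0,0],[0,0,0],0.08],[[0,0,0],[0,0,-0.02],0.08],[[0,0,0],[0,0,-0.04],0.08],[[0,0,0],[0,0,-0.05],0.08],[[0,0,0],[0,0,-0.05],0.08]])

```text
time: 10.75
eef_pos: [0.5579, -0.1255, 0.2335]
tcp_rot: [0.687, 0.726, 0.0, 0.001]
contact_force: [0.6, 0.1, -0.8]
opening: 0.938
finger_force: 0.0
```

Emit:
drive_tool(moves=[[[0,0,0],[0.05,0,-0.01],0.08],[[0,0,0],[0.06,0,0],0.08],[[0,0,0],[0.06,0,0],0.08],[[0,0,0],[0.04,0,0],0.08],[[0,0,0],[0,0,0],0.08]])

```text
time: 11.38
eef_pos: [0.5461, 0.0866, 0.2421]
tcp_rot: [0.686, 0.728, 0.001, 0.001]
contact_force: [-0.4, -0.5, -0.9]
opening: 0.939
finger_force: 0.0
```

```bash
python3 - <<'E'
from plant import ctrl
import cv2
from h import *
u=np.array([.0558,-.9984]);v=np.array([.9984,.0558])
for n in("top","scene"):
    c=ctrl.read_camera(n);H,S,V=np.moveaxis(hsv(c),2,0)
    r=rect(c,(H>105)&(H<130)&(S>150)&(V>60),.085);d=r[0]-[.5499,.016];print(n,r,d@u,d@v)
    cv2.imwrite(f"pics/{n}9.png",c["image"][:,:,::-1])
E
```

```text
top (array([ 0.55885983, -0.12192716]), (0.058789558708667755, 0.08380437642335892), np.float32(-86.914566)) 0.13820643183563233 0.0012491540509843265
scene (array([ 0.56007904, -0.12580065]), (0.05974045768380165, 0.08489980548620224), np.float32(-86.56352)) 0.14214176357362748 0.0022502751726293
```

View pics/scene9.png

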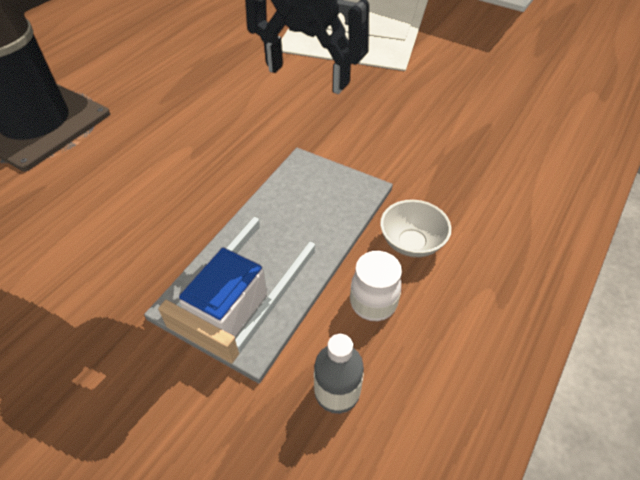

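The tub stands square against the stop, centred within about 2 mm, and the hand is clear.

```bash
python3 -c "
from plant import ctrl
print(ctrl.sign_off())"
```

```text
the job is handed in; nothing more can be done
None
```

The tub was slid down the lane and stands square against the end stop, about 2 mm off the middle line by camera. The hand is clear, no rail contact was noticed, and the job is handed in, though sign-off returned no verdict.

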